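# Refit the stage plate in the analyser deck

## Task

Refit the loose stage plate in the open analyser: holding it tilted, pass its blue-striped edge down through the deck opening and under the deep rear lip, lower the other end until the plate lies flat on both ledges, then slide it forward under the front lip until it is fully home against the hidden stop and the interlock plunger is pushed right in. Work gently by feel, since the coated frame must not be forced (25 N at most), let go of the plate at the end, and do not disturb the sample cups.

Things in the scene. Friction and masses are not known exactly. Their poses are not given: they have to be found in the camera images.
- analyser: White benchtop X-ray analyser, fixed on the table, 360 (x) x 290 (y) x 130 mm high, lid thrown open to its own -y side (leaning outwards, top 255 mm above the table). Origin: on the table below the centre of the deck opening. Its x axis points from rear (nearer the robot) to front, z up; it is level. Coated: it must not be loaded above 25 N.
- opening (a point): Centre of the 180 (x) x 158 (y) mm opening in the grey deck, at the deck's top face, 130 mm above the table; axes as the analyser's. The deck sheet is 6 mm thick and overhangs as a lip at the rear (-x) and front (+x); at the y sides plain walls go straight down. The cavity's floor is 69 mm below the deck top.
- rear_lip (a point): Middle of the rear lip's edge, at the deck's top face, 90 mm behind the opening's centre; axes as the analyser's. Below it lies a level padded ledge reaching from a hard wall 40 mm behind this edge to 14 mm in front of it. The top faces of both ledges are equally high, 18 to 25 mm below the deck top (set differently each time and not measured: feel for them).
- front_lip (a point): Middle of the front lip's edge, at the deck's top face, 90 mm in front of the opening's centre; axes as the analyser's. Below it lies a level padded ledge reaching from 20 mm behind this edge to 34 mm in front of it. Under the lip, 8 to 20 mm in front of its edge (set differently each time, hidden: feel for it), is a firm rubber stop with the interlock plunger in its face.
- plate: Loose aluminium stage plate, 208 (x) x 150 (y) x 5 mm, 0.32 to 0.52 kg, six round marks on top, flat on the table at the start. Origin: centre of its underside; z out of the marked face; the -x end is the rear edge, with an 18 mm blue strip. It is 28 mm longer than the opening, so it goes in tilted, rear edge first. Seated, its axes run along the analyser's.
- plate_rear (a point): Middle of the plate's rear (blue strip) lower edge, x = -104 mm on the plate; axes as the plate's.
- plate_front (a point): Middle of the plate's front lower edge, x = +104 mm on the plate; axes as the plate's.
- plate_handle (a point): Grip point on the plate's black bar handle, 39 mm above the plate's underside and 12 mm in front of its centre. The bar is 12 mm thick (x), 70 mm long (y), and spans 23 to 51 mm above the plate's underside, on two short posts; grip it across its 12 mm.
- interlock (a joint): Interlock plunger (orange) in the face of the front stop, sliding along the analyser's +x: 0 = out (standing 6 mm proud of the stop), about 0.006 m when the plate is against the stop (it cannot go past 0.0075). Moving it takes about 4 N and it stays where pushed. Its orange pin comes out of the analyser's front face by as much.
- cup_red: Loose red-capped white sample cup, 39 mm wide, 30 mm high, bystander on the table; origin at its foot.
- cup_green: Loose green-capped white sample cup, 39 mm wide, 30 mm high, bystander on the table; origin at its foot.
- cup_deck: Loose yellow-capped white sample cup, 39 mm wide, 30 mm high, bystander standing on the analyser deck near its front left corner; origin at its foot.

How it is judged:
On the way, in this order (a step that is already met when the one before it is completed fails the run):
1. the plate's rear edge is under the rear lip while the plate is still tilted (x of plate_rear in the frame of opening below -0.098 m and z of plate_rear in the frame of opening between -0.033 and -0.008 m and angle between plate's own z axis and vertical above 0.08 rad), for 0.1 s.
2. the plate lies flat, resting on the ledges below the lips (angle between plate's own z axis and vertical below 0.025 rad and z of plate_rear in the frame of opening between -0.028 and -0.0155 m and z of plate_front in the frame of opening between -0.028 and -0.0155 m and contact force between plate and analyser above 1 N), for 0.1 s.
3. the interlock plunger is pushed in (value of joint interlock above 0.0045 m), for 0.1 s.
At the end, for the whole second after the job is handed in: The plate lies at rest, flat (within 0.025 rad) on both ledges, its underside 15.5 to 28 mm below the deck top at both ends, its front and its rear edge each at least 4.5 mm under their lip, and the interlock plunger is in by more than 4.5 mm (angle between plate's own z axis and vertical below 0.025 rad and z of plate_rear in the frame of opening between -0.028 and -0.0155 m and z of plate_front in the frame of opening between -0.028 and -0.0155 m and x of plate_front in the frame of opening above 0.0945 m and x of plate_rear in the frame of opening below -0.0945 m and value of joint interlock above 0.0045 m and linear speed of plate below 0.01 m/s and angular speed of plate below 0.05 rad/s); the robot touches nothing.
It fails at once if the analyser is loaded with more than 25 N (contact force between anything else and analyser above 25 N).
It fails at once if the red-capped cup is shifted more than 30 mm (distance of cup_red from where it was at the start of the episode above 0.03 m).
It fails at once if the green-capped cup is shifted more than 30 mm (distance of cup_green from where it was at the start of the episode above 0.03 m).
It fails at once if the yellow-capped cup is shifted more than 30 mm (distance of cup_deck from where it was at the start of the episode above 0.03 m).
It also fails if it takes over 51 s, if anything falls off the work surface, if the arm or the gripper's body presses on something with over 40 N, if the wrist force passes 120 N, or if a joint passes its speed limit or range.

## Robot

A 6-joint arm with a two-finger parallel gripper is mounted at the origin on the work surface. World frame = base frame: x ahead of the robot, y to its left, z up, the work surface at z = 0. Lengths are in m, angles in rad, forces in N, time in s.
With the tool pointing down it reaches from about 0.35 to 0.975 m from the base axis. Payload 4.9 kg.
Tool frame: the origin (TCP) lies at the very end of the fingers, on their centre line; the grasp point (between the pads) lies 19 mm behind it (ctrl.grasp_offset is the distance from the TCP to the grasp point, in m); z points along the fingers, y is the line along which they close (so a half turn about z gives the same grasp; the last joint's range is limited). The gripper opens to 85 mm and grips with 20 to 120 N. Pads are 22 mm wide; open, the fingers measure 114 mm over their backs; the gripper's body (76 mm by 85 mm) begins 54 mm behind the grasp point. The pads swing forward as they close: fully open they stand 13 mm farther back than shut.
Start: joints at [1.159, 0.053, 1.613, -0, 1.476, -0.119], TCP at [0.18, 0.598, 0.231] pointing down, gripper open.
Joint ranges: [-3.01, 3.01], [-1.01, 2.22], [0.06, 2.58], [-1.02, 4.17], [0.09, 2.62], [-3.14, 3.14]. Speed limits (rad/s): [2.57, 2.57, 3.14, 3.14, 3.14, 3.14].

## Interface

Orientations are given as a rotation vector (axis times angle).
In Python, from station import ctrl, optics gives the robot as it stands.
- The arm moves only by the shell command python3 -m handwheel 'ROWS' [OPENING] [FORCE]. ROWS is JSON, a list of rows, each an object of numbers: "tx", "ty", "tz": the shift along the tool's x, y, z in mm; "roll": the turn about the tool's z in rad. A call has 1 to 12 rows; each row shifts and turns the commanded pose from where the row before left it, along the tool's axes as they then stand; what a row does not reach is not made up. A row lasts 1/12 s, in which the tool goes at most 41.7 mm and 7.16 degrees, less where a joint would pass 70% of its speed; a pose out of reach is approached as far as the arm can. A call with a gripper value outside its range is refused whole. OPENING is the finger opening in mm, from 0 to 85.4, set as the call begins (- or left out, the last holds). The fingers move at their own pace and stop on an object; FORCE is the grip in N (left out, the last holds). Time passes only in rows, so rows that do not move let the fingers close. It gives the time, the measured TCP pose, the force, the opening and the grip force at its end, in the units of the state.
- ctrl.get_obs(): the state, without advancing time (a new reading comes with each control period).
- optics.get_image(name): name is "side" or "top"; returns (picture, depth): 400x640x3 uint8, red, green, blue; 400x640 float32, m along the optical axis (not along the pixel's ray), 0 where there is no reading.
- optics.camera_params(name): a dict with "mtx" (3x3 intrinsics, pixels), "extrinsics" (4x4, takes a point from camera to world coordinates). Camera axes: x right, y down, z forward; pixel columns grow to the right and rows downward; lengths in m; the calibration is good to about 2 mm. A picture is of the moment at which its call begins. camera_params takes no time and is no camera call.
- ctrl.finish_job(): hands the job in; it is judged then, once.
The state is a dict: "t": time; "q": joint angles; "dq": joint speeds; "effort": joint torques, N m; "tool_pos": TCP position; "tool_rot": TCP orientation; "contact_force": force on the tool from outside, world axes, zero at the start; "wrist_torque": the same for the moment, N m; "opening": finger opening in m; "grip_force": force on a finger pad.
Only numpy, scipy, OpenCV 4.12 (cv2) and the standard library are available. Lean on these libraries where they do the work, as an engineer would, in place of code of your own. Each camera call takes 0.05 s, during which the arm holds its last target. There are 200 camera calls.

## Working session

There is one attempt and no reset: what is moved stays moved. The work goes in short steps, Python scripts to look and compute and a shell command to move; the robot and the scene stay as the last step left them, time stands still between calls to the robot, and variables do not carry over. Pictures are saved under pics/ and viewed, at most 10 in all, crops included, and the job is handed in when it is done.

```bash
mkdir -p pics; ls
python3 - <<'E'
from station import ctrl, optics
import cv2,numpy as np
o=ctrl.get_obs();print({k:np.round(v,3).tolist() for k,v in o.items()}, ctrl.grasp_offset)
for n in("side","top"):
    im,d=optics.get_image(n);np.savez(f"{n}0.npz",im=im,d=d);cv2.imwrite(f"pics/{n}0.png",im[:,:,::-1])
    p=optics.camera_params(n);print(n,np.round(p["mtx"],1).tolist(),np.round(p["extrinsics"],3).tolist())
E
```

```text
pics
{'t': 0.0, 'q': [1.159, 0.053, 1.614, -0.0, 1.476, -0.119], 'dq': [0.001, -0.0, -0.001, 0.001, -0.0, -0.001], 'effort': [0.003, -39.367, -37.019, 0.0, 0.007, -0.0], 'tool_pos': [0.18, 0.598, 0.23], 'tool_rot': [-0.458, -3.107, 0.003], 'contact_force': [0.59, 0.256, 0.017], 'wrist_torque': [0.008, -0.004, 0.008], 'grip_force': 0.0, 'opening': 0.085} 0.0187
side [[379.2, 0.0, 322.1], [0.0, 379.2, 192.8], [0.0, 0.0, 1.0]] [[0.754, -0.309, 0.58, -0.129], [-0.657, -0.355, 0.665, -0.597], [0.0, -0.883, -0.47, 0.643], [0.0, 0.0, 0.0, 1.0]]
top [[365.9, 0.0, 327.5], [0.0, 365.9, 200.0], [0.0, 0.0, 1.0]] [[-0.029, -0.996, 0.082, 0.446], [-0.999, 0.028, -0.018, 0.163], [0.016, -0.082, -0.997, 0.942], [0.0, 0.0, 0.0, 1.0]]
```

View pics/top0.png

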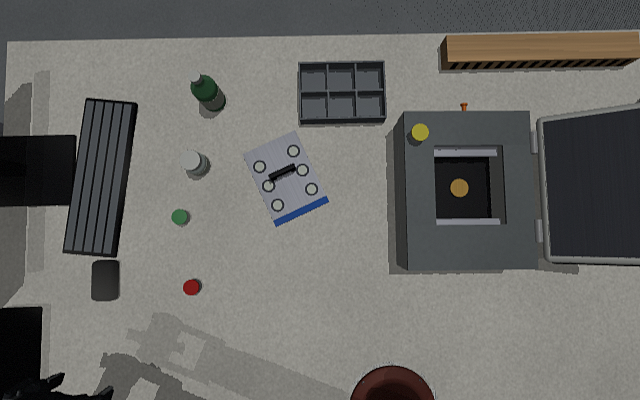

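View pics/side0.png

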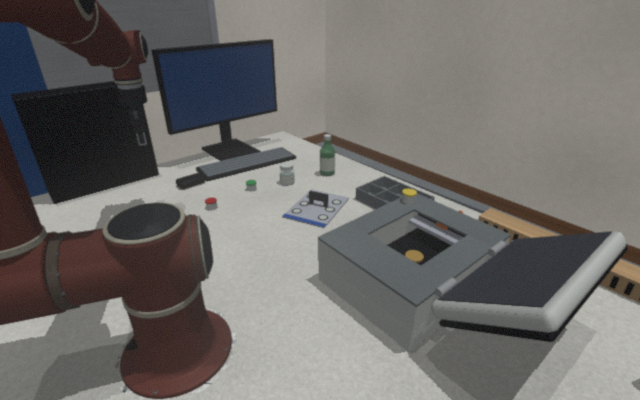

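Top view: plate at about (287,178), with the blue strip facing down-right (275–328, 197–225) and the black bar at (282,173). The deck opening spans about (435–505, 147–225). The yellow cup is at (420,132), green at (180,217), red at (191,287). The side view agrees, with the lid open on the −y side.

```bash
cat > h.py <<'E'
import numpy as np,cv2
from scipy.spatial.transform import Rotation as R
from station import ctrl,optics
def ray(n,uv,z):
    p=optics.camera_params(n);uv=np.atleast_2d(uv).astype(float)
    d=np.c_[uv,np.ones(len(uv))]@np.linalg.inv(p["mtx"]).T@p["extrinsics"][:3,:3].T
    c=p["extrinsics"][:3,3];return c+d*((z-c[2])/d[:,2])[:,None]
def cloud(n,d):
    p=optics.camera_params(n);v,u=np.mgrid[:d.shape[0],:d.shape[1]]
    X=np.stack([u,v,np.ones_like(u)],-1)@np.linalg.inv(p["mtx"]).T*d[...,None]
    return X@p["extrinsics"][:3,:3].T+p["extrinsics"][:3,3]
def st():
    o=ctrl.get_obs();print(round(o["t"],2),np.round(o["tool_pos"],4),"\n",np.round(R.from_rotvec(o["tool_rot"]).as_matrix(),3),np.round(o["contact_force"],1),round(o["opening"],4))
E
python3 - <<'E'
from h import *
f=np.load("top0.npz");im,d=f["im"],f["d"];C=cloud("top",d);Z=C[...,2]
def rect(m,z,box=None):
    c=max(cv2.findContours(m.astype(np.uint8),cv2.RETR_EXTERNAL,cv2.CHAIN_APPROX_NONE)[0],key=cv2.contourArea)
    P=ray("top",c[:,0],z)[:,:2].astype(np.float32);return cv2.minAreaRect(P),c
I=im.astype(int)
box=np.zeros(im.shape[:2],bool);box[125:232,238:335]=1
blue=box&(I[...,2]>I[...,0]+50)
print("blue",rect(blue,.005)[0])
pl=box&((I[...,2]-I[...,0])>8); print("plate",rect(cv2.morphologyEx(pl.astype(np.uint8),cv2.MORPH_CLOSE,np.ones((9,9))),.005)[0])
bar=box&(I.max(2)<50)&(Z>.02); print("bar",rect(bar,.051)[0],bar.sum(),np.percentile(Z[bar],[5,50,95]))
print("table z",np.median(Z[250:300,230:300]),"deck z",np.median(Z[240:260,430:500]))
deck=(np.abs(Z-.13)<.012)
b2=np.zeros_like(deck);b2[140:232,428:512]=1
hole=b2&~deck;print("hole",rect(hole,.13)[0]);print(cv2.boundingRect(rect(hole,.13)[1]))
dk=deck.copy();dk[:, :395]=0;dk[:,545:]=0;print("deck outer",rect(dk,.13)[0])
for n,m,z in(("yel",(I[...,0]>150)&(I[...,1]>130)&(I[...,2]<80)&(np.arange(640)<440),.16),):
    r=rect(m,z);print(n,r[0])
# opening edges by gray profile
g=cv2.cvtColor(im,cv2.COLOR_RGB2GRAY)
print(g[140:165,470].tolist(),g[210:232,470].tolist());print(g[185,425:445].tolist(),g[185,485:515].tolist())
E
```

```text
blue ((0.49694299697875977, 0.21554531157016754), (0.017113007605075836, 0.1496209353208542), 23.79487419128418)
plate ((0.5820760726928711, 0.2533353567123413), (0.20783507823944092, 0.14993952214717865), 23.835866928100586)
bar ((0.5913313031196594, 0.256925106048584), (0.015796374529600143, 0.06787022203207016), 24.13473129272461) 170 [0.03100916 0.05080643 0.05442828]
table z 0.0008783944121096843 deck z 0.1301264031822234
hole ((0.5378597974777222, -0.1696958839893341), (0.15422680974006653, 0.1768650859594345), 88.53897094726562)
(434, 146, 71, 79)
deck outer ((0.5369070172309875, -0.18493618071079254), (0.32656994462013245, 0.37796029448509216), 88.22980499267578)
yel ((0.65498286485672, -0.05707615986466408), (0.03398914262652397, 0.03327718377113342), 42.472755432128906)
[76, 78, 76, 78, 70, 58, 56, 68, 75, 101, 127, 128, 125, 126, 131, 115, 65, 12, 5, 4, 11, 6, 6, 16, 26] [23, 23, 24, 25, 23, 22, 22, 15, 72, 117, 129, 130, 129, 130, 112, 78, 74, 77, 77, 78, 78, 78]
[84, 83, 81, 81, 81, 80, 80, 81, 82, 90, 21, 24, 25, 25, 25, 27, 26, 27, 26, 26] [25, 8, 8, 4, 3, 57, 54, 54, 53, 52, 54, 53, 54, 52, 52, 50, 52, 55, 38, 25, 81, 77, 77, 75, 77, 74, 76, 74, 74, 77]
```

Run:
```python
import cv2
a=cv2.imread("pics/top0.png")
c=cv2.resize(a[95:285,385:550],None,fx=3,fy=3,interpolation=cv2.INTER_CUBIC)
cv2.imwrite("pics/c1.png",c)
```

```text
(no output)
```

View pics/c1.png

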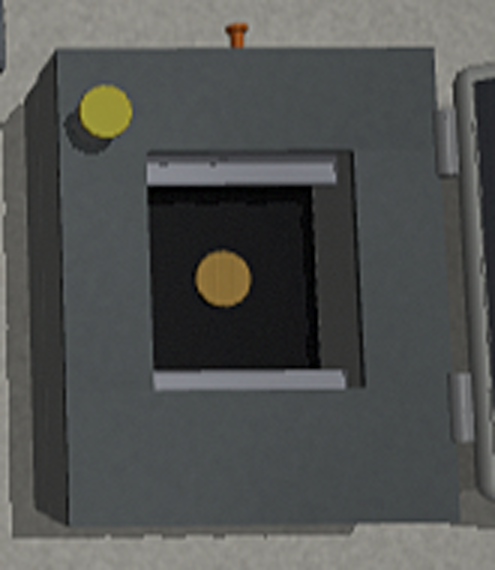

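```bash
cat >> h.py <<'E'
def plan(p,yaw_y=None):
    "shift (mm) in present tool axes, then roll (deg,rad) to bring tool y to world direction yaw_y (deg, mod 180)"
    o=ctrl.get_obs();M=R.from_rotvec(o["tool_rot"]).as_matrix()
    print("shift",np.round(M.T@(np.array(p)-o["tool_pos"])*1000,1))
    if yaw_y is not None:
        a=np.degrees(np.arctan2(M[1,1],M[0,1]));e=(a-yaw_y+90)%180-90
        print("tool y at",round(a,1),"roll",round(e,2),"deg",round(np.radians(e),3),"rad; q6",round(o["q"][5],2))
E
python3 - <<'E'
from h import *
f=np.load("top0.npz");im=f["im"];g=cv2.GaussianBlur(cv2.cvtColor(im,cv2.COLOR_RGB2GRAY),(3,3),0).astype(float)
def edge(pts,z):
    P=ray("top",pts,z)[:,:2].astype(np.float32)
    vx,vy,x,y=cv2.fitLine(P,cv2.DIST_HUBER,0,.001,.001).ravel();res=np.abs((P-[x,y])@[-vy,vx]);return np.degrees(np.arctan2(vy,vx)),x,y,np.median(res)*1e3
def sub(prof):
    G=np.abs(np.diff(prof));k=G.argmax();w=G[max(0,k-1):k+2];return (np.arange(max(0,k-1),k+2)[:len(w)]@w)/w.sum()+.5
def col(cols,r0,r1): return [(c,r0+sub(g[r0:r1,c])) for c in cols]
def row(rows,c0,c1): return [(c0+sub(g[r,c0:c1]),r) for r in rows]
print("left",edge(row(range(160,215),429,442),.13))
print("right",edge(row(range(152,222),500,511),.13))
print("rear open",edge(col(range(440,497),221,229),.13))
print("front open",edge(col(range(440,497),143,148),.13),edge(col(range(440,494),147,153),.13))
print("deck front",edge(col(range(430,455),106,117),.13))
print("deck rear",edge(col(range(415,530),262,277),.13))
plan([.593,.2575,.12],23.85+90);st()
E
```

```text
left (np.float32(-0.9646686), np.float32(0.5350966), np.float32(-0.09275836), np.float32(0.21187723))
right (np.float32(-1.0124093), np.float32(0.56698734), np.float32(-0.25191164), np.float32(0.105868444))
rear open (np.float32(88.529625), np.float32(0.4491462), np.float32(-0.16291544), np.float32(0.049530063))
front open (np.float32(88.78664), np.float32(0.6304165), np.float32(-0.17166431), np.float32(0.15132354)) (np.float32(88.4804), np.float32(0.6201415), np.float32(-0.17400397), np.float32(0.033882547))
deck front (np.float32(89.187065), np.float32(0.71000695), np.float32(-0.1189363), np.float32(0.06991252))
deck rear (np.float32(-89.17004), np.float32(0.34363893), np.float32(-0.165479), np.float32(2.146117))
shift [-493.6 -206.5  110.4]
tool y at 73.2 roll -40.62 deg -0.709 rad; q6 -0.12
0.1 [0.1801 0.5979 0.2302] 
 [[-0.957  0.289 -0.001]
 [ 0.289  0.957 -0.002]
 [ 0.    -0.002 -1.   ]] [-0.2 -0.5  0. ] 0.0855
```

```bash
python3 -m handwheel '[{"tx":-25,"ty":-10},{"tx":-38,"ty":-16},{"tx":-38,"ty":-16},{"tx":-38,"ty":-16},{"tx":-38,"ty":-16},{"tx":-38,"ty":-16},{"tx":-38,"ty":-16},{"tx":-38,"ty":-16},{"tx":-38,"ty":-16},{"tx":-38,"ty":-16},{"tx":-38,"ty":-16},{"tx":-38,"ty":-16}]' 85 40; python3 -m handwheel '[{"roll":-0.118},{"roll":-0.118},{"roll":-0.118},{"roll":-0.118},{"roll":-0.118},{"roll":-0.118},{}]'; python3 -c "
from h import *
plan([.593,.2575,.06],113.85);st()"
```

```text
shift [-493.6 -206.4  170.4]
tool y at 73.2 roll -40.62 deg -0.709 rad; q6 -0.12
0.1 [0.1801 0.5979 0.2302] 
 [[-0.957  0.289 -0.001]
 [ 0.289  0.957 -0.002]
 [ 0.    -0.002 -1.   ]] [-0.2 -0.5  0. ] 0.0855$[0]: bad value
$[0]: bad value
```

```bash
python3 -m handwheel --help; python3 -m handwheel '[{"tx":-25,"ty":-10,"tz":0,"roll":0}]' 85 40; python3 -m handwheel '[{"tx":-25.0,"ty":-10.0,"tz":0.0,"roll":0.0}]' 85 40
```

```text
t: 0.18
tool_pos: [0.199, 0.5827, 0.2304]
tool_rot: [-0.452, -3.107, 0.001]
contact_force: [0.1, -0.6, 0.2]
opening: 0.0846
grip_force: 0.0
t: 0.27
tool_pos: [0.2219, 0.5645, 0.2305]
tool_rot: [-0.454, -3.108, 0.002]
contact_force: [0.1, 0.8, 1.1]
opening: 0.0851
grip_force: 0.0invalid input: not JSON, or not a number
```

```bash
python3 -m handwheel '[{"tx":-37,"ty":-15.5,"tz":0,"roll":0},{"tx":-37,"ty":-15.5,"tz":0,"roll":0},{"tx":-37,"ty":-15.5,"tz":0,"roll":0},{"tx":-37,"ty":-15.5,"tz":0,"roll":0},{"tx":-37,"ty":-15.5,"tz":0,"roll":0},{"tx":-37,"ty":-15.5,"tz":0,"roll":0},{"tx":-37,"ty":-15.5,"tz":0,"roll":0},{"tx":-37,"ty":-15.5,"tz":0,"roll":0},{"tx":-37,"ty":-15.5,"tz":0,"roll":0},{"tx":-37,"ty":-15.5,"tz":0,"roll":0},{"tx":-37,"ty":-15.5,"tz":0,"roll":0},{"tx":-37,"ty":-15.5,"tz":0,"roll":0}]'; python3 -m handwheel '[{"tx":0,"ty":0,"tz":10,"roll":-0.118},{"tx":0,"ty":0,"tz":15,"roll":-0.118},{"tx":0,"ty":0,"tz":15,"roll":-0.118},{"tx":0,"ty":0,"tz":15,"roll":-0.118},{"tx":0,"ty":0,"tz":15,"roll":-0.118},{"tx":0,"ty":0,"tz":10,"roll":-0.118},{"tx":0,"ty":0,"tz":0,"roll":0}]'; python3 -c "
from h import *
plan([.593,.2575,.06],113.85);st()"
```

```text
t: 1.27
tool_pos: [0.5949, 0.2569, 0.2307]
tool_rot: [-0.459, -3.107, 0.0]
contact_force: [1.1, 1.1, 1.0]
opening: 0.0849
grip_force: 0.0
t: 1.85
tool_pos: [0.5918, 0.2579, 0.1472]
tool_rot: [0.649, -3.067, 0.001]
contact_force: [-1.0, 0.2, 0.3]
opening: 0.0851
grip_force: 0.0
shift [-1.6 -0.9 87.2]
tool y at 113.9 roll 0.04 deg 0.001 rad; q6 -1.69
1.85 [0.5918 0.2579 0.1472] 
 [[-0.914 -0.405 -0.006]
 [-0.405  0.914 -0.002]
 [ 0.007  0.001 -1.   ]] [-1.   0.2  0.3] 0.0851
```

```bash
python3 -m handwheel '[{"tx":-1.5,"ty":-1,"tz":25,"roll":0},{"tx":0,"ty":0,"tz":30,"roll":0},{"tx":0,"ty":0,"tz":30,"roll":0},{"tx":0,"ty":0,"tz":25,"roll":0},{"tx":0,"ty":0,"tz":12,"roll":0},{"tx":0,"ty":0,"tz":7,"roll":0},{"tx":0,"ty":0,"tz":0,"roll":0}]'; python3 -m handwheel '[{"tx":0,"ty":0,"tz":0,"roll":0},{"tx":0,"ty":0,"tz":0,"roll":0},{"tx":0,"ty":0,"tz":0,"roll":0},{"tx":0,"ty":0,"tz":0,"roll":0},{"tx":0,"ty":0,"tz":0,"roll":0}]' 60 25;  python3 -c "
from h import *
st()
im,d=optics.get_image('side');cv2.imwrite('pics/s1.png',cv2.resize(im[120:280,220:440,::-1],None,fx=3,fy=3))"
```

```text
t: 2.43
tool_pos: [0.595, 0.2581, 0.0213]
tool_rot: [0.645, -3.072, 0.0]
contact_force: [0.5, 1.0, 0.4]
opening: 0.085
grip_force: 0.0
t: 2.85
tool_pos: [0.5974, 0.2587, 0.0247]
tool_rot: [-0.646, 3.07, 0.0]
contact_force: [0.2, -1.0, 5.6]
opening: 0.0692
grip_force: 32.4
2.85 [0.5974 0.2587 0.0247] 
 [[-0.915 -0.403  0.004]
 [-0.403  0.915  0.001]
 [-0.004 -0.001 -1.   ]] [ 0.2 -1.   5.6] 0.0692
```

View pics/s1.png

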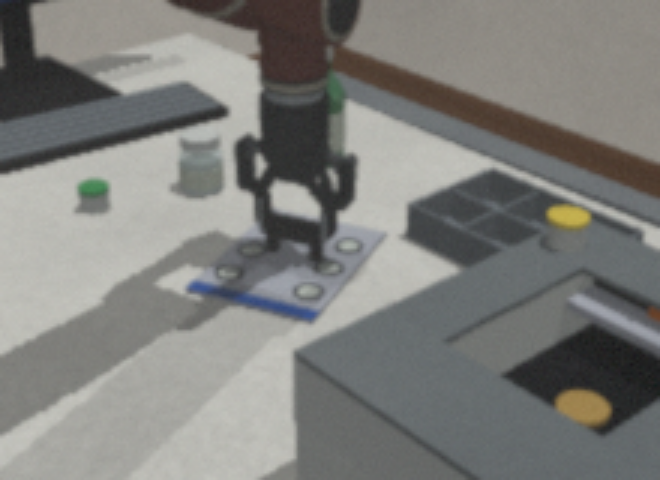

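The side view shows the fingers straddling the bar's ends, with the tips near (272,250) and (322,265) in the crop. Next I lift and check how the plate hangs.

```bash
python3 -m handwheel '[{"tx":0,"ty":0,"tz":-10,"roll":0},{"tx":0,"ty":0,"tz":-20,"roll":0},{"tx":0,"ty":0,"tz":-20,"roll":0},{"tx":0,"ty":0,"tz":-20,"roll":0},{"tx":0,"ty":0,"tz":-10,"roll":0},{"tx":0,"ty":0,"tz":0,"roll":0},{"tx":0,"ty":0,"tz":0,"roll":0}]';  python3 -c "
from h import *
st()
im,d=optics.get_image('side');np.savez('s2.npz',im=im,d=d);cv2.imwrite('pics/s2.png',cv2.resize(im[120:280,220:440,::-1],None,fx=3,fy=3))
C=cloud('side',d);I=im.astype(int);m=(I[...,2]>I[...,0]+60);m[:,:280]=0;m[:,345:]=0;m[:150]=0;m[260:]=0
v,u=np.nonzero(m);P=C[m];print(len(P))
for k in (u.argmin(),u.argmax()):print(u[k],v[k],P[k])
print(P.mean(0))
"
```

```text
t: 3.48
tool_pos: [0.5953, 0.2583, 0.1019]
tool_rot: [0.647, -3.074, -0.0]
contact_force: [-0.6, 0.6, -5.0]
opening: 0.0689
grip_force: 31.3
3.48 [0.5953 0.2583 0.1019] 
 [[-0.915 -0.403 -0.   ]
 [-0.403  0.915  0.   ]
 [ 0.     0.    -1.   ]] [-0.6  0.6 -5. ] 0.0689
61
282 194 [0.46300697 0.27212867 0.08255606]
324 203 [0.52507042 0.14399907 0.08192979]
[0.49906314 0.19739188 0.08168206]
```

View pics/s2.png

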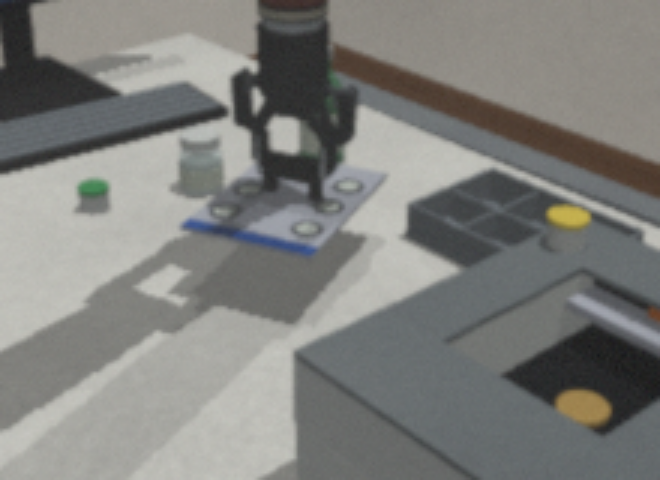

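The plate weighs about 5 N and hangs level, held by friction. I drop the grip to 20 N and raise it with a jerk, so the off-centre weight may tip the rear down.

```bash
python3 -m handwheel '[{"tx":0,"ty":0,"tz":-38,"roll":0},{"tx":0,"ty":0,"tz":0,"roll":0.11},{"tx":0,"ty":0,"tz":-38,"roll":0.11},{"tx":0,"ty":0,"tz":0,"roll":0.11},{"tx":0,"ty":0,"tz":-38,"roll":0.107},{"tx":0,"ty":0,"tz":0,"roll":0},{"tx":0,"ty":0,"tz":0,"roll":0}]' - 20;  cat >> h.py <<'E'
def ana(p): # point in opening frame -> world
    a=np.radians(-1.1);c,s=np.cos(a),np.sin(a);return np.array([.5397+c*p[0]-s*p[1],-.1721+s*p[0]+c*p[1],.13+p[2]])
def inana(w):
    a=np.radians(-1.1);c,s=np.cos(a),np.sin(a);d=np.atleast_2d(w)-[.5397,-.1721,.13];return np.c_[c*d[:,0]+s*d[:,1],-s*d[:,0]+c*d[:,1],d[:,2]]
E
python3 -c "
from h import *
st()
plan(ana([0.05,0,.11]),88.9)
im,d=optics.get_image('side');np.savez('s3.npz',im=im,d=d)
C=cloud('side',d);I=im.astype(int);m=(I[...,2]>I[...,0]+60)
n,l,s,c=cv2.connectedComponentsWithStats(m.astype(np.uint8));print(s[1:],c[1:])
for k in range(1,n):
  if 15<s[k][4]<400: print(k,C[l==k].mean(0))
"
```

```text
t: 4.12
tool_pos: [0.5967, 0.2585, 0.2172]
tool_rot: [0.03, 3.138, 0.002]
contact_force: [0.3, 0.3, -5.1]
opening: 0.0691
grip_force: 31.2
4.12 [0.5967 0.2585 0.2172] 
 [[-1.     0.019  0.003]
 [ 0.019  1.     0.001]
 [-0.003  0.001 -1.   ]] [ 0.3  0.3 -5.1] 0.0691
shift [  -1.3 -431.6  -23.3]
tool y at 88.9 roll 0.01 deg 0.0 rad; q6 -1.26
[[277 154  14   8  39]
 [298 165   7   4  16]] [[283.76923077 157.61538462]
 [301.         166.5       ]]
1 [0.48668544 0.28659536 0.19428423]
2 [0.48476468 0.1993307  0.19461273]
```

```bash
python3 -m handwheel '[{"tx":0,"ty":-20,"tz":0,"roll":0},{"tx":0,"ty":-38,"tz":0,"roll":0},{"tx":0,"ty":-38,"tz":0,"roll":0},{"tx":0,"ty":-38,"tz":0,"roll":0},{"tx":0,"ty":-38,"tz":0,"roll":0},{"tx":0,"ty":-38,"tz":0,"roll":0},{"tx":0,"ty":-38,"tz":0,"roll":0},{"tx":0,"ty":-38,"tz":0,"roll":0},{"tx":0,"ty":-38,"tz":0,"roll":0},{"tx":0,"ty":-38,"tz":0,"roll":0},{"tx":0,"ty":-38,"tz":0,"roll":0},{"tx":0,"ty":-31,"tz":0,"roll":0}]' 66 20;  python3 -m handwheel '[{"tx":0,"ty":0,"tz":-20,"roll":0},{"tx":0,"ty":0,"tz":20,"roll":0},{"tx":0,"ty":0,"tz":-20,"roll":0},{"tx":0,"ty":0,"tz":20,"roll":0},{"tx":0,"ty":0,"tz":0,"roll":0}]'
python3 -c "
from h import *
st()
plan(ana([0.05,0,.09]),88.9)
im,d=optics.get_image('side');np.savez('s3.npz',im=im,d=d);cv2.imwrite('pics/s3.png',cv2.resize(im[100:340,260:580,::-1],None,fx=2.3,fy=2.3))
C=cloud('side',d);I=im.astype(int);m=(I[...,2]>I[...,0]+60)
n,l,s,c=cv2.connectedComponentsWithStats(m.astype(np.uint8));print(s[1:],c[1:])
for k in range(1,n):
  if 15<s[k][4]<700: print(k,inana(C[l==k]).mean(0))
"
```

```text
t: 5.17
tool_pos: [0.5844, -0.1747, 0.2122]
tool_rot: [-0.033, -3.136, -0.002]
contact_force: [1.0, 0.2, -4.9]
opening: 0.0692
grip_force: 31.2
t: 5.58
tool_pos: [0.5838, -0.1718, 0.2102]
tool_rot: [-0.032, -3.133, -0.005]
contact_force: [-1.4, 0.9, -7.3]
opening: 0.0691
grip_force: 31.0
5.58 [ 0.5838 -0.1718  0.2102] 
 [[-1.     0.02  -0.008]
 [ 0.02   1.     0.004]
 [ 0.008  0.003 -1.   ]] [-1.4  0.9 -7.3] 0.0691
shift [-5.8 -1.1 -9.8]
tool y at 88.8 roll -0.07 deg -0.001 rad; q6 -1.96
[[376 208  17  10  64]
 [396 220  35  18 153]] [[383.796875   212.59375   ]
 [413.90196078 228.66013072]]
1 [-0.06556071  0.04865247  0.05903416]
2 [-0.07386711 -0.0430125   0.06474746]
```

View pics/s3.png

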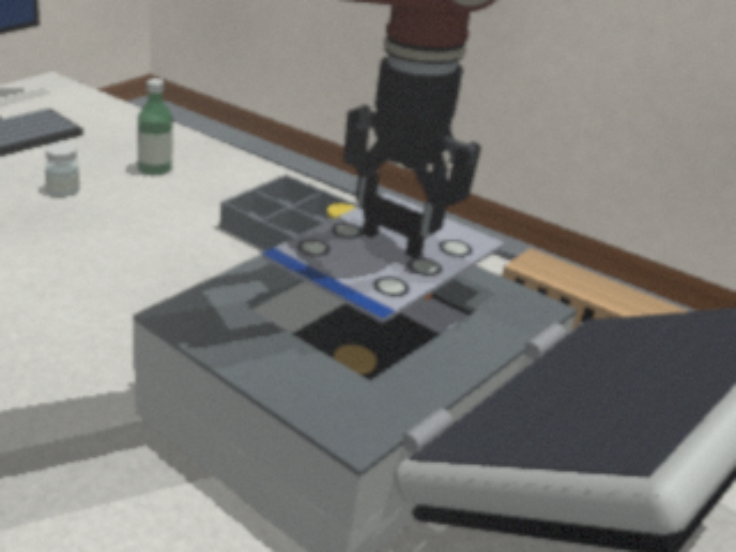

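The side view shows the plate held level over the deck, strip from about (265,253) to (390,315) in the crop, aligned with the opening. The rear edge comes to x ≈ −0.077 in the opening frame. I'll lower so the front end rests lightly on the deck in front of the opening, which turns the plate in the grip while the rear drops into the opening.

```bash
python3 -m handwheel '[{"tx":-5,"ty":-1,"tz":12,"roll":0},{"tx":-5,"ty":0,"tz":14,"roll":0},{"tx":0,"ty":0,"tz":14,"roll":0},{"tx":0,"ty":0,"tz":8,"roll":0},{"tx":0,"ty":0,"tz":0,"roll":0},{"tx":0,"ty":0,"tz":0,"roll":0}]'; python3 -c "
from h import *
st();plan(ana([0.0545,0,.0247]),88.9)"
```

```text
t: 6.13
tool_pos: [0.5955, -0.1735, 0.1668]
tool_rot: [-0.034, -3.139, -0.002]
contact_force: [0.5, -0.1, -4.3]
opening: 0.0688
grip_force: 31.1
6.13 [ 0.5955 -0.1735  0.1668] 
 [[-1.     0.022 -0.003]
 [ 0.022  1.     0.001]
 [ 0.003  0.001 -1.   ]] [ 0.5 -0.1 -4.3] 0.0688
shift [ 1.3  0.3 12.1]
tool y at 88.8 roll -0.14 deg -0.002 rad; q6 -1.95
```

```bash
python3 -m handwheel '[{"tx":0,"ty":0,"tz":5,"roll":0},{"tx":0,"ty":0,"tz":4,"roll":0},{"tx":0,"ty":0,"tz":2,"roll":0},{"tx":0,"ty":0,"tz":2,"roll":0}]';python3 -m handwheel '[{"tx":0,"ty":0,"tz":1.5,"roll":0},{"tx":0,"ty":0,"tz":1.5,"roll":0}]';python3 -m handwheel '[{"tx":0,"ty":0,"tz":1.5,"roll":0},{"tx":0,"ty":0,"tz":1.5,"roll":0}]'
```

```text
t: 6.47
tool_pos: [0.5963, -0.1739, 0.1554]
tool_rot: [0.034, 3.141, -0.0]
contact_force: [0.4, -0.7, -5.3]
opening: 0.0691
grip_force: 31.2
t: 6.63
tool_pos: [0.5962, -0.174, 0.1537]
tool_rot: [-0.034, -3.141, 0.0]
contact_force: [-5.8, 0.9, 6.1]
opening: 0.0694
grip_force: 32.3
t: 6.8
tool_pos: [0.5968, -0.1743, 0.1531]
tool_rot: [0.034, 3.14, -0.002]
contact_force: [-10.0, 2.2, 11.3]
opening: 0.0694
grip_force: 33.0
```

The grip resists pivoting, with about 16 N on the frame. I'll back off, move so the rear edge hangs over the exposed part of the rear ledge, and let the plate settle there under a gradually eased grip.

```bash
python3 -m handwheel '[{"tx":0,"ty":0,"tz":-4,"roll":0},{"tx":0,"ty":0,"tz":-6,"roll":0},{"tx":9,"ty":1,"tz":0,"roll":0},{"tx":10,"ty":0,"tz":0,"roll":0},{"tx":0,"ty":0,"tz":0,"roll":0}]';python3 -c "
from h import *
st();plan(ana([0.0375,0,.0247]),88.9)
im,d=optics.get_image('side');np.savez('s4.npz',im=im,d=d)
C=cloud('side',d);I=im.astype(int);m=(I[...,2]>I[...,0]+60)
n,l,s,c=cv2.connectedComponentsWithStats(m.astype(np.uint8))
for k in range(1,n):
  if 15<s[k][4]<700: print(k,s[k],inana(C[l==k]).mean(0))
# plane fit of light plate pixels
m=(I.min(2)>95)&(I[...,2]>I[...,0]+5);P=inana(C[m]);P=P[(np.abs(P[:,0])<.15)&(np.abs(P[:,1])<.09)&(P[:,2]>-.01)&(P[:,2]<.06)]
A=np.c_[P[:,:2],np.ones(len(P))];x=np.linalg.lstsq(A,P[:,2],rcond=None)[0];print(len(P),x,np.std(A@x-P[:,2]),P.min(0),P.max(0))
"
```

```text
t: 7.22
tool_pos: [0.575, -0.172, 0.1583]
tool_rot: [-0.035, -3.139, -0.001]
contact_force: [0.6, 0.6, -3.9]
opening: 0.069
grip_force: 31.2
7.22 [ 0.575  -0.172   0.1583] 
 [[-1.     0.022 -0.003]
 [ 0.022  1.     0.001]
 [ 0.003  0.001 -1.   ]] [ 0.6  0.6 -3.9] 0.069
shift [-2.2 -0.7  3.6]
tool y at 88.7 roll -0.16 deg -0.003 rad; q6 -1.96
1 [372 229  17  10  70] [-0.08233362  0.04071112  0.0120181 ]
2 [393 242  32  18 162] [-0.07742729 -0.04092099  0.00780112]
2978 [0.03814492 0.00655692 0.00523275] 0.005490849280451264 [-0.14999344 -0.08996482 -0.00427744] [0.14996215 0.08999291 0.05869089]
```

```bash
python3 -m handwheel '[{"tx":-1,"ty":-0.5,"tz":2,"roll":0},{"tx":0,"ty":0,"tz":2,"roll":0},{"tx":0,"ty":0,"tz":0.5,"roll":0}]';python3 -m handwheel '[{"tx":0,"ty":0,"tz":0.5,"roll":0},{"tx":0,"ty":0,"tz":0,"roll":0}]'  68.8; python3 -m handwheel '[{"tx":0,"ty":0,"tz":0,"roll":0}]' 69.0 20;python3 -m handwheel '[{"tx":0,"ty":0,"tz":0,"roll":0}]' 69.2
```

```text
t: 7.52
tool_pos: [0.5781, -0.1729, 0.154]
tool_rot: [-0.034, -3.141, -0.001]
contact_force: [-0.8, -0.6, -5.2]
opening: 0.0693
grip_force: 31.2
t: 7.68
tool_pos: [0.5783, -0.1729, 0.1539]
tool_rot: [-0.034, -3.141, -0.0]
contact_force: [0.3, 0.3, -4.5]
opening: 0.0692
grip_force: 31.2
t: 7.77
tool_pos: [0.5784, -0.173, 0.1542]
tool_rot: [-0.034, -3.141, -0.0]
contact_force: [0.3, 0.7, -4.3]
opening: 0.0692
grip_force: 31.2
t: 7.85
tool_pos: [0.5784, -0.173, 0.1544]
tool_rot: [0.034, 3.141, -0.0]
contact_force: [0.6, 0.0, -4.4]
opening: 0.0691
grip_force: 30.2
```

```bash
python3 -m handwheel '[{"tx":0,"ty":0,"tz":0.6,"roll":0},{"tx":0,"ty":0,"tz":0.6,"roll":0},{"tx":0,"ty":0,"tz":0,"roll":0}]' 69.4; python3 -m handwheel '[{"tx":0,"ty":0,"tz":0,"roll":0},{"tx":0,"ty":0,"tz":0,"roll":0}]' 69.6
```

```text
t: 8.1
tool_pos: [0.5782, -0.173, 0.153]
tool_rot: [-0.034, -3.141, -0.0]
contact_force: [0.7, -0.2, -4.8]
opening: 0.0693
grip_force: 22.6
t: 8.27
tool_pos: [0.5783, -0.173, 0.1531]
tool_rot: [-0.034, -3.141, 0.0]
contact_force: [-0.3, 0.6, -4.9]
opening: 0.0693
grip_force: 14.9
```

The commanded opening sets the grip force smoothly. I keep lowering with the light grip.

```bash
python3 -m handwheel '[{"tx":0,"ty":0,"tz":0.8,"roll":0},{"tx":0,"ty":0,"tz":0.8,"roll":0},{"tx":0,"ty":0,"tz":0,"roll":0}]'; python3 -m handwheel '[{"tx":0,"ty":0,"tz":0.8,"roll":0},{"tx":0,"ty":0,"tz":0.8,"roll":0},{"tx":0,"ty":0,"tz":0,"roll":0}]';python3 -m handwheel '[{"tx":0,"ty":0,"tz":0,"roll":0},{"tx":0,"ty":0,"tz":0,"roll":0}]' 69.7
```

```text
t: 8.52
tool_pos: [0.5783, -0.1731, 0.1518]
tool_rot: [0.034, 3.141, -0.0]
contact_force: [-2.7, -0.0, -3.1]
opening: 0.0695
grip_force: 15.1
t: 8.77
tool_pos: [0.5782, -0.1731, 0.1499]
tool_rot: [-0.034, -3.141, 0.0]
contact_force: [-0.6, 0.2, -2.1]
opening: 0.0695
grip_force: 15.1
t: 8.93
tool_pos: [0.5782, -0.173, 0.1498]
tool_rot: [-0.034, -3.141, 0.0]
contact_force: [-1.4, -0.5, -2.2]
opening: 0.0699
grip_force: 11.2
```

```bash
python3 -m handwheel '[{"tx":0,"ty":0,"tz":0.8,"roll":0},{"tx":0,"ty":0,"tz":0.8,"roll":0},{"tx":0,"ty":0,"tz":0,"roll":0}]'; python3 -m handwheel '[{"tx":0,"ty":0,"tz":0.8,"roll":0},{"tx":0,"ty":0,"tz":0.8,"roll":0},{"tx":0,"ty":0,"tz":0,"roll":0}]';python3 -m handwheel '[{"tx":0,"ty":0,"tz":0.7,"roll":0},{"tx":0,"ty":0,"tz":0.7,"roll":0},{"tx":0,"ty":0,"tz":0,"roll":0}]'
```

```text
t: 9.18
tool_pos: [0.5782, -0.1729, 0.1479]
tool_rot: [-0.034, -3.141, -0.0]
contact_force: [-0.8, -0.6, -2.9]
opening: 0.0696
grip_force: 11.1
t: 9.43
tool_pos: [0.5782, -0.1729, 0.1464]
tool_rot: [-0.034, -3.141, -0.0]
contact_force: [-0.7, 0.2, -2.8]
opening: 0.0702
grip_force: 11.1
t: 9.68
tool_pos: [0.5782, -0.173, 0.1451]
tool_rot: [-0.034, -3.141, -0.0]
contact_force: [-1.6, 0.1, -2.6]
opening: 0.0694
grip_force: 11.1
```

```bash
python3 -m handwheel '[{"tx":0,"ty":0,"tz":0.6,"roll":0},{"tx":0,"ty":0,"tz":0.6,"roll":0},{"tx":0,"ty":0,"tz":0,"roll":0}]'; python3 -m handwheel '[{"tx":0,"ty":0,"tz":0.6,"roll":0},{"tx":0,"ty":0,"tz":0.6,"roll":0},{"tx":0,"ty":0,"tz":0,"roll":0}]'; python3 -c "
from h import *
im,d=optics.get_image('side');np.savez('s5.npz',im=im,d=d);cv2.imwrite('pics/s5.png',cv2.resize(im[140:330,300:520,::-1],None,fx=3,fy=3))
"
```

```text
t: 9.93
tool_pos: [0.5781, -0.173, 0.1439]
tool_rot: [-0.034, -3.141, -0.0]
contact_force: [-2.5, 0.3, -2.4]
opening: 0.0696
grip_force: 11.1
t: 10.18
tool_pos: [0.5782, -0.173, 0.1427]
tool_rot: [-0.034, -3.141, 0.0]
contact_force: [-2.6, 0.2, -1.9]
opening: 0.0696
grip_force: 11.1
```

View pics/s5.png

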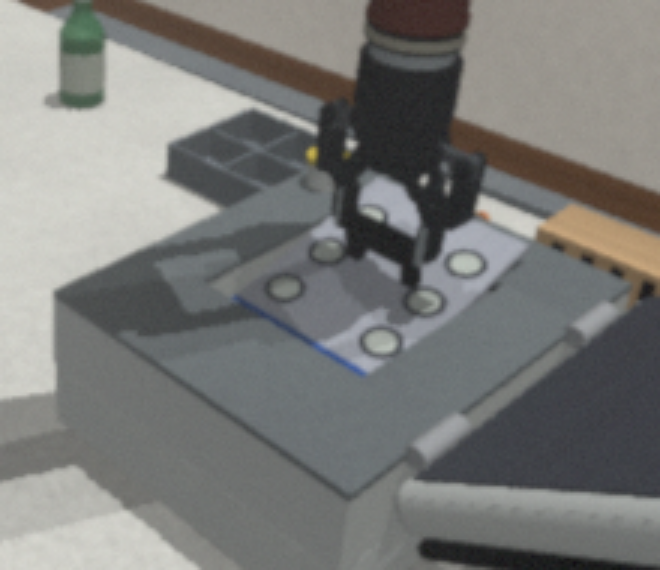

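The side view shows the rear strip down in the opening, from (235,297) to (365,375) in the crop, partly hidden by the lip. The front end lies on the deck, and the marks are visible on the tilted plate. Now I measure the tilt from depth.

```bash
cat >> h.py <<'E'
def tilt(save=None):
    im,d=optics.get_image('top');C=inana(cloud('top',d).reshape(-1,3));I=im.reshape(-1,3).astype(int)
    if save: np.savez(save,im=im,d=d)
    m=(I.min(1)>70)&(np.abs(C[:,0])<.13)&(np.abs(C[:,1])<.07)&(C[:,2]<.03)&(C[:,2]>-.04)&(I[:,2]>I[:,0]+8)
    P=C[m];A=np.c_[P[:,:2],np.ones(len(P))];ok=np.ones(len(P),bool)
    for _ in range(4):
        x=np.linalg.lstsq(A[ok],P[ok,2],rcond=None)[0];r=A@x-P[:,2];ok=np.abs(r)<.004
    print("plane",ok.sum(),len(P),np.round(x,4),"std",np.std(r[ok]).round(4),"x range",np.percentile(P[ok,0],[1,99]).round(3),"y",np.percentile(P[ok,1],[1,99]).round(3))
E
python3 -c "
from h import *
tilt('t5.npz');st();print(inana(ctrl.get_obs()['tool_pos']))
f=np.load('t5.npz');cv2.imwrite('pics/t5.png',cv2.resize(f['im'][95:285,385:550,::-1],None,fx=3,fy=3))"
```

```text
plane 803 904 [ 0.1823 -0.0078 -0.0098] std 0.0017 x range [-0.088  0.129] y [-0.059  0.069]
10.28 [ 0.5782 -0.173   0.1428] 
 [[-1.     0.022 -0.   ]
 [ 0.022  1.    -0.   ]
 [ 0.    -0.    -1.   ]] [-2.3  0.7 -1.8] 0.0697
[[ 0.03853606 -0.00016246  0.0128196 ]]
```

View pics/t5.png

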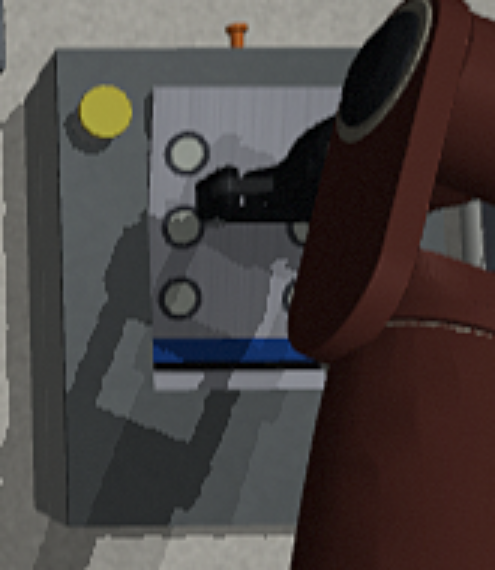

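The top view shows the plate's rear edge at crop row ~370, just ahead of the visible ledge strip (rows 372–388). The tilt is about 10°, and the plate's left edge is near column 153. I check the corners, grip firmly and lift.

```bash
python3 -m handwheel '[{"tx":0,"ty":0,"tz":0,"roll":0},{"tx":0,"ty":0,"tz":0,"roll":0},{"tx":0,"ty":0,"tz":-4,"roll":0},{"tx":0,"ty":0,"tz":-4,"roll":0},{"tx":0,"ty":0,"tz":-4,"roll":0},{"tx":4,"ty":0,"tz":0,"roll":0},{"tx":4,"ty":0,"tz":0,"roll":0},{"tx":0,"ty":0,"tz":0,"roll":0}]' 66 25; python3 -c "
from h import *
print('corners',inana(ray('top',[385+153.5/3,95+370/3],.13-.0235)),inana(ray('top',[385+153/3,95+87/3],.13+.0145)))
tilt('t6.npz');st();print(inana(ctrl.get_obs()['tool_pos']))"
```

```text
t: 10.95
tool_pos: [0.5695, -0.1727, 0.1548]
tool_rot: [-0.034, -3.141, -0.0]
contact_force: [0.2, -0.4, -5.0]
opening: 0.0693
grip_force: 30.2
corners [[-0.07603165  0.0709159  -0.0235    ]] [[0.13361032 0.07597112 0.0145    ]]
plane 972 987 [ 0.249   0.0019 -0.0034] std 0.0015 x range [-0.088  0.123] y [-0.064  0.069]
11.0 [ 0.5697 -0.1727  0.1547] 
 [[-1.     0.022 -0.   ]
 [ 0.022  1.     0.   ]
 [ 0.     0.    -1.   ]] [ 0.6  0.2 -4.6] 0.0694
[[ 3.00489864e-02 -2.03707054e-05  2.46875927e-02]]
```

```bash
cat >> h.py <<'E'
def edges(f):
    f=np.load(f);im,d=f['im'],f['d'];I=im.astype(int);C=inana(cloud('top',d).reshape(-1,3)).reshape(400,640,3)
    b=(I[...,2]>I[...,0]+30)&(I[...,2]>60);b[:,:425]=0;b[:,500:]=0;b[:140]=0;b[240:]=0
    v,u=np.nonzero(b);rows=[(c,v[u==c].max()+.5,v[u==c].min()-.5) for c in range(u.min()+2,u.max()-1) if (u==c).any()]
    z=np.median(C[b][:,2]);print("blue z",round(z,4),"cols",u.min(),u.max())
    for k,n in((1,"rear"),(2,"strip front")):
        P=inana(ray('top',[(r[0],r[k]) for r in rows],.13+z));print(n,"x",np.median(P[:,0]).round(4),"slope dx/dy",np.polyfit(P[:,1],P[:,0],1)[0].round(4),"y",P[:,1].min().round(4),P[:,1].max().round(4))
    g=cv2.cvtColor(im,cv2.COLOR_RGB2GRAY).astype(float);ed=[]
    for r in range(v.min()+1,v.max()):
        G=np.diff(g[r,428:445]);print(r,g[r,428:445].astype(int).tolist()) if r%3==0 else 0
E
python3 -c "
from h import *
edges('t6.npz')
f=np.load('t6.npz');C=inana(cloud('top',f['d']).reshape(-1,3)).reshape(400,640,3)
for r in range(125,232,4):print(r,f['im'][r,460].tolist(),C[r,460].round(4))
"
```

```text
blue z -0.0202 cols 436 486
rear x -0.077 slope dx/dy 0.012 y -0.038 0.0678
strip front x -0.063 slope dx/dy -0.0934 y -0.0385 0.0673
213 [89, 88, 88, 83, 74, 75, 77, 81, 43, 33, 35, 23, 24, 25, 25, 29, 27]
216 [88, 88, 89, 76, 76, 77, 75, 81, 50, 42, 42, 44, 45, 45, 31, 47, 35]
125 [77, 81, 82] [1.352e-01 1.640e-02 1.000e-04]
129 [129, 131, 138] [0.1191 0.0264 0.0247]
133 [128, 129, 135] [0.1104 0.0263 0.0235]
137 [128, 128, 136] [0.1018 0.026  0.0219]
141 [129, 130, 137] [0.0936 0.0252 0.0189]
145 [113, 114, 121] [0.0846 0.0255 0.0186]
149 [113, 115, 121] [0.0769 0.0237 0.013 ]
153 [101, 103, 108] [0.0674 0.0248 0.0149]
157 [11, 10, 11] [0.0353 0.0699 0.1307]
161 [20, 21, 21] [0.0277 0.07   0.1302]
165 [5, 5, 8] [0.0201 0.0702 0.1299]
169 [4, 1, 4] [0.0165 0.0612 0.1057]
173 [48, 48, 51] [0.0174 0.0395 0.0485]
177 [66, 67, 71] [ 0.0159  0.0208 -0.0009]
181 [75, 76, 81] [ 0.0067  0.0214 -0.0002]
185 [81, 82, 87] [-0.002   0.0206 -0.0035]
189 [83, 83, 89] [-0.0106  0.0195 -0.0071]
193 [82, 83, 89] [-0.0196  0.0193 -0.0086]
197 [83, 85, 89] [-0.0285  0.019  -0.0105]
201 [83, 84, 88] [-0.0375  0.0185 -0.0126]
205 [84, 85, 88] [-0.0464  0.0179 -0.0153]
209 [69, 68, 72] [-0.0554  0.0173 -0.0177]
213 [8, 25, 59] [-0.0644  0.0165 -0.0207]
217 [8, 26, 59] [-0.0735  0.0161 -0.0227]
221 [70, 72, 74] [-0.0827  0.016  -0.024 ]
225 [39, 41, 41] [-0.0921  0.0265  0.0027]
229 [41, 44, 46] [-0.1009  0.0261  0.0006]
```

```bash
python3 -c "
from h import *
f=np.load('top0.npz');C=inana(cloud('top',f['d']).reshape(-1,3)).reshape(400,640,3);I=f['im'].astype(int)
m=(I.min(2)>110)&(np.abs(C[...,0])<.11)&(np.abs(C[...,1])<.08)&(C[...,2]<-.01)&(C[...,2]>-.035)
P=C[m]
for s in(-1,1):
  Q=P[P[:,0]*s>0];print(len(Q),np.median(Q,0),Q[:,2].std(),np.percentile(Q[:,0],[2,98]))
D=C[235:255,430:500,2];print('deck',np.median(D),C[180:200,415:428,2].mean(), C[130:142,440:500,2].mean())
"
```

```text
337 [-0.08342198  0.00072025 -0.0246488 ] 0.0014020948549870419 [-0.08965239 -0.07795669]
361 [ 0.07742331 -0.00091679 -0.02495037] 0.001384683778984739 [0.07060728 0.08327242]
deck 0.00014716118498042663 0.0031420134583575684 0.004245207436430489
```

The depth image gives both ledges about 24.5 mm below the deck, leaving 18 mm of room under the lip, so the current tilt fits. I raise 7 mm and move back under the rear lip.

```bash
python3 -m handwheel '[{"tx":0,"ty":0,"tz":-3.5,"roll":0},{"tx":0,"ty":0,"tz":-3.5,"roll":0},{"tx":0,"ty":0,"tz":0,"roll":0},{"tx":3,"ty":0,"tz":0,"roll":0},{"tx":3,"ty":0,"tz":0,"roll":0},{"tx":3,"ty":0,"tz":0,"roll":0},{"tx":3,"ty":0,"tz":0,"roll":0}]';python3 -m handwheel '[{"tx":3,"ty":0,"tz":0,"roll":0},{"tx":3,"ty":0,"tz":0,"roll":0},{"tx":3,"ty":0,"tz":0,"roll":0},{"tx":0,"ty":0,"tz":0,"roll":0}]'; python3 -c "
from h import *
tilt('t7.npz');edges('t7.npz')"
```

```text
t: 11.58
tool_pos: [0.5578, -0.1724, 0.1617]
tool_rot: [-0.034, -3.141, -0.0]
contact_force: [-1.0, 0.7, -4.3]
opening: 0.0693
grip_force: 30.3
t: 11.92
tool_pos: [0.5487, -0.1723, 0.1618]
tool_rot: [-0.034, -3.141, -0.0]
contact_force: [0.0, -0.5, -4.4]
opening: 0.0693
grip_force: 30.2
plane 466 471 [0.2406 0.0019 0.009 ] std 0.0013 x range [-0.079  0.093] y [-0.061  0.069]
blue z -0.0121 cols 436 484
rear x -0.0904 slope dx/dy 0.0031 y -0.0292 0.0708
strip front x -0.082 slope dx/dy -0.0768 y -0.0297 0.0706
222 [85, 85, 86, 72, 75, 75, 76, 78, 55, 40, 33, 34, 23, 22, 25, 22, 27]
```

```bash
python3 -m handwheel '[{"tx":3,"ty":0,"tz":0.5,"roll":0},{"tx":3,"ty":0,"tz":0.5,"roll":0},{"tx":3,"ty":0,"tz":0.5,"roll":0},{"tx":3,"ty":0,"tz":0.5,"roll":0},{"tx":0,"ty":0,"tz":0,"roll":0}]';python3 -m handwheel '[{"tx":3,"ty":0,"tz":0.5,"roll":0},{"tx":3,"ty":0,"tz":0.5,"roll":0},{"tx":3,"ty":0,"tz":0,"roll":0},{"tx":3,"ty":0,"tz":0,"roll":0},{"tx":0,"ty":0,"tz":0,"roll":0}]'; python3 -c "
from h import *
tilt('t8.npz');print(inana(ctrl.get_obs()['tool_pos']))
f=np.load('t8.npz');cv2.imwrite('pics/t8.png',cv2.resize(f['im'][95:285,385:550,::-1],None,fx=3,fy=3))
g=cv2.cvtColor(f['im'],cv2.COLOR_RGB2GRAY);print(g[130:160,445].tolist());C=inana(cloud('top',f['d']).reshape(-1,3)).reshape(400,640,3)
for r in range(138,156,2):print(r,C[r,445].round(4))"
```

```text
t: 12.38
tool_pos: [0.5366, -0.172, 0.1596]
tool_rot: [-0.035, -3.141, -0.0]
contact_force: [0.1, 0.4, -4.9]
opening: 0.069
grip_force: 30.2
t: 12.8
tool_pos: [0.5247, -0.1718, 0.1588]
tool_rot: [-0.035, -3.141, -0.0]
contact_force: [0.1, 0.2, -4.2]
opening: 0.0687
grip_force: 30.2
plane 611 632 [0.2434 0.0011 0.0118] std 0.0013 x range [-0.083  0.078] y [-0.068  0.069]
[[-1.46692184e-02  5.00333575e-06  2.89332978e-02]]
[88, 88, 87, 88, 89, 88, 87, 87, 86, 87, 87, 87, 88, 89, 79, 68, 106, 134, 129, 129, 129, 129, 129, 129, 130, 129, 129, 129, 128, 130]
138 [0.1051 0.0522 0.0009]
140 [ 0.101   0.0516 -0.0013]
142 [0.0959 0.0525 0.0008]
144 [ 0.0918  0.0519 -0.0014]
146 [ 0.0925  0.044  -0.0246]
148 [0.0755 0.0632 0.0303]
150 [0.0705 0.0642 0.0329]
152 [0.0674 0.0623 0.0268]
154 [0.0625 0.0632 0.0288]
```

View pics/t8.png

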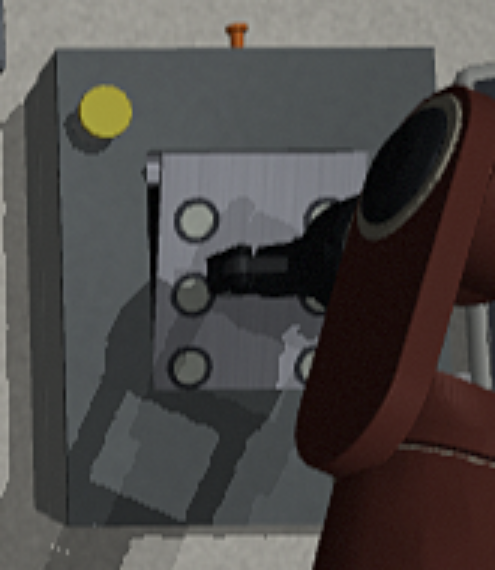

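The top view shows the plate inside the opening, with its front edge at crop row ~152, just short of the front lip and still raised about 26 mm. The rear is about 33 mm under the rear lip. Now I ease the grip and lower along the arc about the rear edge.

```bash
python3 -m handwheel '[{"tx":0,"ty":0,"tz":0,"roll":0},{"tx":0,"ty":0,"tz":0,"roll":0},{"tx":-0.3,"ty":0,"tz":1,"roll":0},{"tx":-0.6,"ty":0,"tz":1,"roll":0},{"tx":0,"ty":0,"tz":0,"roll":0}]' 69.7; python3 -m handwheel '[{"tx":-0.6,"ty":0,"tz":1,"roll":0},{"tx":-0.6,"ty":0,"tz":1,"roll":0},{"tx":0,"ty":0,"tz":0,"roll":0}]';python3 -m handwheel '[{"tx":-0.6,"ty":0,"tz":1,"roll":0},{"tx":-0.6,"ty":0,"tz":1,"roll":0},{"tx":0,"ty":0,"tz":0,"roll":0}]'; python3 -c "
from h import *
tilt()"
```

```text
t: 13.27
tool_pos: [0.5263, -0.1718, 0.1567]
tool_rot: [-0.034, -3.141, 0.0]
contact_force: [-0.1, 0.0, -4.6]
opening: 0.0697
grip_force: 11.0
t: 13.52
tool_pos: [0.5276, -0.1719, 0.1549]
tool_rot: [0.034, 3.141, -0.0]
contact_force: [-0.1, -0.1, -3.5]
opening: 0.0699
grip_force: 11.0
t: 13.77
tool_pos: [0.5288, -0.1719, 0.1528]
tool_rot: [0.034, 3.141, -0.0]
contact_force: [0.2, 0.6, -3.0]
opening: 0.0695
grip_force: 11.0
plane 796 803 [0.2021 0.0024 0.0047] std 0.0015 x range [-0.081  0.082] y [-0.067  0.069]
```

```bash
python3 -m handwheel '[{"tx":-0.3,"ty":0,"tz":1,"roll":0},{"tx":-0.3,"ty":0,"tz":1,"roll":0},{"tx":-0.3,"ty":0,"tz":1,"roll":0},{"tx":0,"ty":0,"tz":0,"roll":0}]'; python3 -m handwheel '[{"tx":-0.3,"ty":0,"tz":1,"roll":0},{"tx":-0.3,"ty":0,"tz":1,"roll":0},{"tx":-0.3,"ty":0,"tz":1,"roll":0},{"tx":0,"ty":0,"tz":0,"roll":0}]';python3 -m handwheel '[{"tx":-0.3,"ty":0,"tz":1,"roll":0},{"tx":-0.3,"ty":0,"tz":1,"roll":0},{"tx":-0.3,"ty":0,"tz":1,"roll":0},{"tx":0,"ty":0,"tz":0,"roll":0}]'; python3 -c "
from h import *
tilt()"
```

```text
t: 14.15
tool_pos: [0.5294, -0.1719, 0.1497]
tool_rot: [-0.034, -3.141, -0.0]
contact_force: [0.5, -0.7, -3.9]
opening: 0.0698
grip_force: 11.0
t: 14.48
tool_pos: [0.5303, -0.1719, 0.1466]
tool_rot: [-0.034, -3.141, -0.0]
contact_force: [1.8, -0.5, -3.1]
opening: 0.0694
grip_force: 10.9
t: 14.82
tool_pos: [0.5312, -0.1719, 0.1437]
tool_rot: [-0.034, -3.141, -0.0]
contact_force: [0.5, 0.3, -3.1]
opening: 0.0697
grip_force: 10.9
plane 939 960 [ 0.1124  0.0021 -0.0059] std 0.0014 x range [-0.081  0.082] y [-0.067  0.07 ]
```

```bash
python3 -m handwheel '[{"tx":-0.2,"ty":0,"tz":1,"roll":0},{"tx":-0.2,"ty":0,"tz":1,"roll":0},{"tx":-0.2,"ty":0,"tz":1,"roll":0},{"tx":0,"ty":0,"tz":0,"roll":0}]'; python3 -m handwheel '[{"tx":-0.2,"ty":0,"tz":1,"roll":0},{"tx":-0.2,"ty":0,"tz":1,"roll":0},{"tx":-0.2,"ty":0,"tz":1,"roll":0},{"tx":0,"ty":0,"tz":0,"roll":0}]';python3 -m handwheel '[{"tx":-0.2,"ty":0,"tz":1,"roll":0},{"tx":-0.2,"ty":0,"tz":1,"roll":0},{"tx":0,"ty":0,"tz":0,"roll":0}]'; python3 -c "
from h import *
tilt()"
```

```text
t: 15.2
tool_pos: [0.5318, -0.1719, 0.1406]
tool_rot: [-0.034, -3.141, -0.0]
contact_force: [1.2, -0.4, -2.7]
opening: 0.0695
grip_force: 10.9
t: 15.53
tool_pos: [0.5324, -0.172, 0.1376]
tool_rot: [-0.034, -3.141, -0.0]
contact_force: [0.7, 0.1, -3.4]
opening: 0.0695
grip_force: 10.8
t: 15.78
tool_pos: [0.5328, -0.172, 0.1357]
tool_rot: [-0.034, -3.141, -0.0]
contact_force: [1.0, 0.4, -2.4]
opening: 0.0696
grip_force: 10.8
plane 999 1031 [ 0.0378  0.0023 -0.0148] std 0.0014 x range [-0.081  0.082] y [-0.067  0.069]
```

Slope is 0.038, so about 4 mm of front lowering is left.

```bash
python3 -m handwheel '[{"tx":-0.1,"ty":0,"tz":1,"roll":0},{"tx":-0.1,"ty":0,"tz":1,"roll":0},{"tx":0,"ty":0,"tz":0,"roll":0}]'; python3 -m handwheel '[{"tx":-0.1,"ty":0,"tz":0.8,"roll":0},{"tx":0,"ty":0,"tz":0.7,"roll":0},{"tx":0,"ty":0,"tz":0,"roll":0}]';python3 -m handwheel '[{"tx":0,"ty":0,"tz":0.6,"roll":0},{"tx":0,"ty":0,"tz":0,"roll":0}]'; python3 -c "
from h import *
tilt()"
```

```text
t: 16.08
tool_pos: [0.533, -0.1719, 0.1336]
tool_rot: [-0.034, -3.141, -0.0]
contact_force: [1.2, 0.9, -2.1]
opening: 0.0696
grip_force: 10.8
t: 16.33
tool_pos: [0.5331, -0.1719, 0.1322]
tool_rot: [-0.034, -3.141, -0.0]
contact_force: [0.4, 0.3, -3.8]
opening: 0.0701
grip_force: 10.8
t: 16.5
tool_pos: [0.5332, -0.172, 0.1317]
tool_rot: [-0.034, -3.141, -0.0]
contact_force: [0.3, 0.5, -3.7]
opening: 0.0699
grip_force: 10.8
plane 955 1015 [ 0.001   0.0027 -0.0191] std 0.0014 x range [-0.081  0.08 ] y [-0.066  0.069]
```

```bash
python3 -m handwheel '[{"tx":0,"ty":0,"tz":0.7,"roll":0},{"tx":0,"ty":0,"tz":0,"roll":0},{"tx":0,"ty":0,"tz":0,"roll":0},{"tx":0,"ty":0,"tz":0,"roll":0}]' 71;python3 -m handwheel '[{"tx":0,"ty":0,"tz":0,"roll":0},{"tx":0,"ty":0,"tz":0,"roll":0},{"tx":0,"ty":0,"tz":0,"roll":0}]' 69.5;  python3 -c "
from h import *
tilt();print(inana(ctrl.get_obs()['tool_pos']))"
```

```text
t: 16.88
tool_pos: [0.5336, -0.1722, 0.1318]
tool_rot: [0.034, 3.14, -0.001]
contact_force: [0.1, 0.2, 0.2]
opening: 0.0708
grip_force: 0.0
t: 17.13
tool_pos: [0.5335, -0.1721, 0.1318]
tool_rot: [0.034, 3.141, -0.0]
contact_force: [0.1, 1.1, 3.5]
opening: 0.0699
grip_force: 12.5
plane 981 1034 [-0.0029  0.0033 -0.0196] std 0.0014 x range [-0.078  0.082] y [-0.066  0.069]
[[-6.15876436e-03 -5.15748031e-05  1.81123185e-03]]
```

The plate rests flat on both ledges and the fingers hold the bar again. I slide it forward.

```bash
python3 -m handwheel '[{"tx":0,"ty":0,"tz":-0.3,"roll":0},{"tx":-1.5,"ty":0,"tz":0,"roll":0},{"tx":-1.5,"ty":0,"tz":0,"roll":0},{"tx":-1.5,"ty":0,"tz":0,"roll":0},{"tx":-1.5,"ty":0,"tz":0,"roll":0},{"tx":0,"ty":0,"tz":0,"roll":0}]' 69.3;python3 -m handwheel '[{"tx":-1.3,"ty":0,"tz":0,"roll":0},{"tx":-1.3,"ty":0,"tz":0,"roll":0},{"tx":-1.3,"ty":0,"tz":0,"roll":0},{"tx":0,"ty":0,"tz":0,"roll":0}]'; python3 -m handwheel '[{"tx":-1,"ty":0,"tz":0,"roll":0},{"tx":-1,"ty":0,"tz":0,"roll":0},{"tx":-1,"ty":0,"tz":0,"roll":0},{"tx":0,"ty":0,"tz":0,"roll":0}]'
```

```text
t: 17.68
tool_pos: [0.5386, -0.1724, 0.1318]
tool_rot: [-0.034, -3.139, 0.001]
contact_force: [-4.3, -1.1, 6.3]
opening: 0.0699
grip_force: 17.7
t: 18.02
tool_pos: [0.5425, -0.1725, 0.1319]
tool_rot: [-0.034, -3.139, 0.001]
contact_force: [-4.6, -0.2, 5.7]
opening: 0.0697
grip_force: 17.7
t: 18.35
tool_pos: [0.5454, -0.1726, 0.1318]
tool_rot: [-0.034, -3.139, 0.001]
contact_force: [-4.5, -0.1, 5.9]
opening: 0.0696
grip_force: 17.7
```

```bash
python3 -m handwheel '[{"tx":-0.8,"ty":0,"tz":-0.5,"roll":0},{"tx":-0.8,"ty":0,"tz":0,"roll":0},{"tx":-0.8,"ty":0,"tz":0,"roll":0},{"tx":0,"ty":0,"tz":0,"roll":0}]'; python3 -m handwheel '[{"tx":-0.8,"ty":0,"tz":0,"roll":0},{"tx":-0.8,"ty":0,"tz":0,"roll":0},{"tx":-0.8,"ty":0,"tz":0,"roll":0},{"tx":0,"ty":0,"tz":0,"roll":0}]'; python3 -m handwheel '[{"tx":-0.8,"ty":0,"tz":0,"roll":0},{"tx":-0.8,"ty":0,"tz":0,"roll":0},{"tx":0,"ty":0,"tz":0,"roll":0}]'
```

```text
t: 18.68
tool_pos: [0.5483, -0.1725, 0.1318]
tool_rot: [-0.034, -3.141, 0.0]
contact_force: [-5.6, -0.6, 4.4]
opening: 0.0696
grip_force: 17.5
t: 19.02
tool_pos: [0.551, -0.1724, 0.1319]
tool_rot: [0.034, 3.141, -0.0]
contact_force: [-3.1, 0.7, 3.6]
opening: 0.0697
grip_force: 17.4
t: 19.27
tool_pos: [0.5527, -0.1724, 0.1319]
tool_rot: [0.034, 3.141, 0.0]
contact_force: [-3.3, -0.2, 3.5]
opening: 0.0698
grip_force: 17.5
```

```bash
python3 -m handwheel '[{"tx":-0.8,"ty":0,"tz":0,"roll":0},{"tx":-0.8,"ty":0,"tz":0,"roll":0},{"tx":0,"ty":0,"tz":0,"roll":0}]'; python3 -m handwheel '[{"tx":-0.8,"ty":0,"tz":0,"roll":0},{"tx":-0.8,"ty":0,"tz":0,"roll":0},{"tx":0,"ty":0,"tz":0,"roll":0}]'; python3 -m handwheel '[{"tx":-0.8,"ty":0,"tz":0,"roll":0},{"tx":-0.8,"ty":0,"tz":0,"roll":0},{"tx":0,"ty":0,"tz":0,"roll":0}]'
```

```text
t: 19.52
tool_pos: [0.5528, -0.1724, 0.1318]
tool_rot: [-0.034, -3.137, -0.0]
contact_force: [-9.6, 0.2, 7.6]
opening: 0.0696
grip_force: 17.8
t: 19.77
tool_pos: [0.5542, -0.1724, 0.1318]
tool_rot: [-0.034, -3.137, -0.0]
contact_force: [-10.7, 0.6, 8.6]
opening: 0.0695
grip_force: 17.8
t: 20.02
tool_pos: [0.5558, -0.1725, 0.1318]
tool_rot: [-0.034, -3.137, -0.0]
contact_force: [-10.6, 0.7, 7.2]
opening: 0.0694
grip_force: 17.8
```

```bash
python3 -m handwheel '[{"tx":-0.6,"ty":0,"tz":-0.5,"roll":0},{"tx":-0.6,"ty":0,"tz":0,"roll":0},{"tx":0,"ty":0,"tz":0,"roll":0}]'; python3 -m handwheel '[{"tx":-0.6,"ty":0,"tz":0,"roll":0},{"tx":-0.5,"ty":0,"tz":0,"roll":0},{"tx":0,"ty":0,"tz":0,"roll":0}]'; python3 -m handwheel '[{"tx":-0.4,"ty":0,"tz":0,"roll":0},{"tx":0,"ty":0,"tz":0,"roll":0}]'
```

```text
t: 20.27
tool_pos: [0.5569, -0.1724, 0.1319]
tool_rot: [-0.034, -3.137, -0.001]
contact_force: [-9.8, -0.0, 6.2]
opening: 0.0695
grip_force: 17.6
t: 20.52
tool_pos: [0.558, -0.1725, 0.1318]
tool_rot: [-0.034, -3.137, -0.001]
contact_force: [-9.5, -0.1, 4.9]
opening: 0.0696
grip_force: 17.6
t: 20.68
tool_pos: [0.5584, -0.1725, 0.1318]
tool_rot: [-0.034, -3.137, -0.001]
contact_force: [-10.3, 1.3, 6.0]
opening: 0.0696
grip_force: 17.6
```

```bash
python3 -m handwheel '[{"tx":-0.4,"ty":0,"tz":0,"roll":0},{"tx":0,"ty":0,"tz":0,"roll":0}]'; python3 -m handwheel '[{"tx":-0.4,"ty":0,"tz":0,"roll":0},{"tx":0,"ty":0,"tz":0,"roll":0}]'; python3 -m handwheel '[{"tx":-0.4,"ty":0,"tz":0,"roll":0},{"tx":0,"ty":0,"tz":0,"roll":0}]'
```

```text
t: 20.85
tool_pos: [0.5585, -0.1725, 0.1318]
tool_rot: [-0.034, -3.136, -0.001]
contact_force: [-11.7, 0.2, 6.3]
opening: 0.0697
grip_force: 17.7
t: 21.02
tool_pos: [0.5585, -0.1725, 0.1318]
tool_rot: [-0.034, -3.135, -0.001]
contact_force: [-11.7, 0.9, 6.9]
opening: 0.0696
grip_force: 17.8
t: 21.18
tool_pos: [0.5585, -0.1725, 0.1318]
tool_rot: [-0.034, -3.134, -0.001]
contact_force: [-13.5, 1.2, 8.3]
opening: 0.0698
grip_force: 17.9
```

The plate is against the stop: the tool no longer advances and the force is climbing. I release and retreat.

```bash
python3 -m handwheel '[{"tx":0.7,"ty":0,"tz":0,"roll":0},{"tx":0,"ty":0,"tz":0,"roll":0}]'; python3 -m handwheel '[{"tx":0,"ty":0,"tz":0,"roll":0},{"tx":0,"ty":0,"tz":0,"roll":0},{"tx":0,"ty":0,"tz":0,"roll":0},{"tx":0,"ty":0,"tz":0,"roll":0},{"tx":0,"ty":0,"tz":0,"roll":0}]' 82; python3 -m handwheel '[{"tx":0,"ty":0,"tz":-5,"roll":0},{"tx":0,"ty":0,"tz":-20,"roll":0},{"tx":0,"ty":0,"tz":-35,"roll":0},{"tx":0,"ty":0,"tz":-35,"roll":0},{"tx":0,"ty":0,"tz":-25,"roll":0},{"tx":0,"ty":0,"tz":0,"roll":0},{"tx":0,"ty":0,"tz":0,"roll":0}]'; python3 -c "
from h import *
tilt('t9.npz')
f=np.load('t9.npz');cv2.imwrite('pics/t9.png',cv2.resize(f['im'][95:285,385:550,::-1],None,fx=3,fy=3))
edges('t9.npz');I=f['im'].astype(int);J=np.load('top0.npz')['im'].astype(int)
for K in(J,I):
  m=(K[...,0]>K[...,2]+60)&(K[...,1]<.75*K[...,0]);m[112:]=0;m[:,:450]=0;m[:,480:]=0;m[:95]=0;v,u=np.nonzero(m);print('pin',m.sum(),v.min(),v.max())"
```

```text
t: 21.35
tool_pos: [0.5585, -0.1725, 0.1318]
tool_rot: [-0.034, -3.136, -0.001]
contact_force: [-11.0, 0.3, 6.3]
opening: 0.0693
grip_force: 17.7
t: 21.77
tool_pos: [0.5608, -0.1725, 0.1323]
tool_rot: [0.034, 3.141, 0.0]
contact_force: [-0.9, -0.1, -0.0]
opening: 0.0818
grip_force: 0.0
t: 22.35
tool_pos: [0.5617, -0.1731, 0.2556]
tool_rot: [0.034, 3.136, -0.003]
contact_force: [-0.1, 0.3, -1.1]
opening: 0.0819
grip_force: 0.0
plane 677 683 [-0.0023  0.0042 -0.0198] std 0.0014 x range [-0.083  0.085] y [-0.07   0.069]
blue z -0.0196 cols 438 499
rear x -0.0912 slope dx/dy 0.0098 y -0.0671 0.0065
strip front x -0.0821 slope dx/dy -0.0057 y -0.0675 0.0063
222 [83, 85, 65, 74, 57, 60, 36, 38, 25, 19, 19, 20, 19, 21, 21, 20, 19]
pin 34 103 110
pin 44 100 110
```

View pics/t9.png

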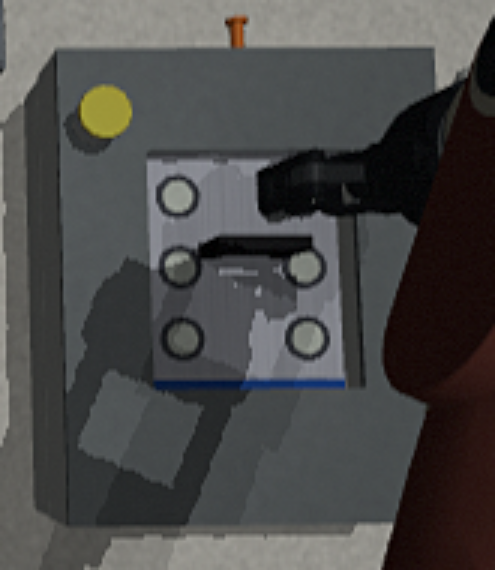

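The plate lies flat, front under its lip and with about half the blue strip showing at rows 380–388, which puts the rear edge ≈10 mm under the rear lip. The orange pin is out by 3 px (about 6 mm), and the yellow cup hasn't moved. Handing in.

```bash
python3 -c "
from station import ctrl
print(ctrl.finish_job())"
```

```text
the job is handed in; nothing more can be done
None
```

I handed the job in at about 22 s with the plate flat on both ledges and against the stop, the plunger in by about 6 mm, the gripper clear, and frame loads I estimate at 19 N or less; the hand-in gave no verdict back.

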